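Test two grease dispensers and reject the blocked one

ROBOT

A 6-joint arm with a two-finger parallel gripper is mounted at the origin on a cart in front of the work surface, level with it; the furniture and walls round the work are solid. World frame = base frame: x ahead of the robot, y to its left, z up, the work surface at z = 0. Lengths are in m, angles in rad, forces in N, time in s.
With the tool pointing down it reaches from about 0.325 to 0.9 m from the base axis. Payload 6.1 kg.
Tool frame: the origin (TCP) lies midway between the tips of the shut fingers; the grasp point (between the pads) lies 19 mm behind it; z points along the fingers, y is the line along which they close (so a half turn about z gives the same grasp; the last joint's range is limited). The gripper opens to 85 mm and grips with 20 to 120 N. Pads are 22 mm wide; open, the fingers measure 114 mm over their backs; the gripper's body (76 mm by 85 mm) begins 54 mm behind the grasp point. The pads swing forward as they close: fully open they stand 13 mm farther back than shut.
Start: joints at [-1.423, 0.22, 1.526, -0, 1.395, -0.126], TCP at [0.169, -0.602, 0.231] pointing down, gripper open.
Joint ranges: [-2.98, 2.98], [-0.91, 2.08], [0.09, 2.57], [-1.24, 4.39], [0.2, 2.65], [-2.68, 2.68]. Speed limits (rad/s): [2.57, 2.57, 3.01, 3.14, 3.14, 3.14].

INTERFACE

Orientations are given as [roll, pitch, yaw] about the fixed x, y, z axes, in that order (R = Rz(yaw) Ry(pitch) Rx(roll)).
In Python, from plant import movep, move_l, set_joints, gripper_to, hold, inverse_kinematics, observe, get_image, get_calibration, Unreachable, job_done gives the robot as it stands. Calls block until the motion is done:
- movep(position, orientation): joint-space move of the TCP to a pose.
- move_l(position, feed=0.15, rotation=None, max_force=None): straight line of the TCP; rotation=None keeps the orientation; feed is the mean speed in m/s. With max_force (N) it stops when the force on the tool has changed by that much, and returns True; else False.
- set_joints(angles): joint-space move.
- gripper_to(opening, f_grip=None): finger opening in m; f_grip is the grip in N (None keeps the last); returns when the fingers have stopped.
- hold(seconds).
- inverse_kinematics(position, orientation): joint angles nearest the present ones, or None.
- observe(): the state.
- get_image(name): name is "side" or "top"; returns (picture, depth): 400x640x3 uint8, red, green, blue; 400x640 float32, m along the optical axis (not along the pixel's ray), 0 where there is no reading.
- get_calibration(name): a dict with "intrinsics" (3x3 intrinsics, pixels), "world_from_camera" (4x4, takes a point from camera to world coordinates). Camera axes: x right, y down, z forward; pixel columns grow to the right and rows downward; lengths in m; the calibration is good to about 2 mm. A picture is of the moment at which its call begins. get_calibration takes no time and is no camera call.
A pose or a line that the arm cannot do raises Unreachable and nothing moves.
- job_done(): hands the job in; it is judged then, once.
The state is a dict: "time_s": time; "q": joint angles; "joint_velocities": joint speeds; "joint_torque": joint torques, N m; "eef_pos": TCP position; "tcp_rot": TCP orientation; "ft_force": force on the tool from outside, world axes, zero at the start; "torque": the same for the moment, N m; "opening": finger opening in m; "grasp_force": force on a finger pad.
Only numpy, scipy, OpenCV 4.12 (cv2) and the standard library are available. Lean on these libraries where they do the work, as an engineer would, in place of code of your own. Each camera call takes 0.05 s, during which the arm holds its last target. There are 200 camera calls.

TASK

One of the two blue hand dispensers on the bench has a blocked spout. Try the plunger of each by pressing its yellow knob down: press the sound one fully home and leave it standing where it is; on the blocked one press about a centimetre, until it clearly stiffens, but do not force it further, then stand that dispenser upright in the red reject tray.

Things in the scene. Friction and masses are not known exactly. Their poses are not given: they have to be found in the camera images.
- collar_a (a point): centre of the 48 mm wide black knurled collar of one of two like-looking loose upright dispensers (0.3 kg), 95 mm above its underside, z up its axis. Collar 20 mm tall: grip it there. Below: blue barrel 40 mm wide, foot 62 mm wide, small spout. Above: yellow plunger knob 32 mm wide, 8 mm thick, its top 40 mm above this point when the plunger is at 0
- plunger_a (a joint): stroke in m of dispenser a's plunger: 0 up, grows as the knob is pushed down, 0.022 fully home (knob down on the collar). A sound one drags an even 2 N all the way and stays where left; a blocked one starts at 2 N, stiffens by 7 N for each 10 mm and creeps back most of the way when let go. Either dispenser may be the blocked one
- collar_b (a point): centre of the 48 mm wide black knurled collar of the other of two like-looking loose upright dispensers (0.3 kg), 95 mm above its underside, z up its axis. Collar 20 mm tall: grip it there. Below: blue barrel 40 mm wide, foot 62 mm wide, small spout. Above: yellow plunger knob 32 mm wide, 8 mm thick, its top 40 mm above this point when the plunger is at 0
- plunger_b (a joint): stroke in m of dispenser b's plunger: 0 up, grows as the knob is pushed down, 0.022 fully home (knob down on the collar). A sound one drags an even 2 N all the way and stays where left; a blocked one starts at 2 N, stiffens by 7 N for each 10 mm and creeps back most of the way when let go. Either dispenser may be the blocked one
- reject_tray: red open tray, 160 x 160 mm outside, walls 4 mm thick and 30 mm high, floor 4 mm thick, fixed to the bench; origin at the centre of its underside, x and y along its sides.
Not all that is in view belongs to the job. Leave any brown or white look-alike of the part that bears collar_a alone.

How it is judged:
On the way:
1. the blocked dispenser's plunger has been tried: pressed at least 6 mm (value of joint plunger_b above 0.006 m), for 0.05 s.
At the end, for the whole second after the job is handed in: The sound dispenser's plunger is home (at least 18 of 22 mm) and it stands upright (within 10 degrees) no more than 60 mm from where it stood; the blocked dispenser stands upright (within 10 degrees) on the floor of the reject tray, its axis within 60 mm of the tray's centre (value of joint plunger_a above 0.018 m and angle between each of collar_a, collar_b's own z axis and vertical below 0.17 rad and distance of collar_a from where it was at the start of the episode below 0.06 m and horizontal distance between collar_b and reject_tray below 0.06 m and height (world z) of collar_b between 0.088 and 0.11 m); the robot touches nothing.
It fails at once if the blocked plunger is forced more than 17 mm down (value of joint plunger_b above 0.017 m).
It also fails if it takes over 64 s, if anything falls off the work surface, if the arm or the gripper's body presses on something with over 40 N, if the wrist force passes 120 N, or if a joint passes its speed limit or range.

## Working session

There is one attempt and no reset: what is moved stays moved. The work goes in short steps, each a Python script; the robot and the scene stay as the last script left them, time stands still between calls to the robot, and variables do not carry over. Pictures are saved under pics/ and viewed, at most 10 in all, crops included, and the job is handed in when it is done.

```bash
mkdir -p pics; cat > h.py <<'E'
import numpy as np, cv2
from plant import *
def cloud(n):
    im,d=get_image(n); c=get_calibration(n); K=np.array(c["intrinsics"]); T=np.array(c["world_from_camera"])
    v,u=np.mgrid[:d.shape[0],:d.shape[1]]
    P=np.stack([(u-K[0,2])/K[0,0]*d,(v-K[1,2])/K[1,1]*d,d],-1)@T[:3,:3].T+T[:3,3]
    P[d==0]=np.nan
    return im,P
def save(im,n): cv2.imwrite("pics/"+n,im[...,::-1])
E
python3 - <<'E'
from h import *
for n in("top","side"):
    im,P=cloud(n); save(im,n+"1.png"); np.savez(n+".npz",im=im,P=P)
    print(n,get_calibration(n)["world_from_camera"])
print(observe())
E
```

```text
top [[ 0.0284843  -0.98596617  0.16449726  0.36991219]
 [-0.99914318 -0.03302645 -0.02494309  0.0460116 ]
 [ 0.0300258  -0.16364583 -0.98606211  1.02794334]
 [ 0.          0.          0.          1.        ]]
side [[ 0.99650636 -0.03262514  0.07688089  0.41704049]
 [-0.08001867 -0.63660403  0.76702824 -0.7214202 ]
 [ 0.02391829 -0.77050042 -0.63699059  0.74428024]
 [ 0.          0.          0.          1.        ]]
{'time_s': 0.1, 'q': array([-1.42310420e+00,  2.21157007e-01,  1.52748714e+00, -5.07794214e-06,
        1.39468744e+00, -1.26156813e-01]), 'joint_velocities': array([ 0.00172846, -0.00043039, -0.00202443, -0.00132488, -0.0011019 ,
       -0.00207023]), 'joint_torque': array([ 5.74915284e-04, -4.98244178e+01, -3.90548193e+01, -2.10445633e-04,
        5.69880751e-03, -9.06523240e-06]), 'eef_pos': array([ 0.16890539, -0.6011877 ,  0.23030765]), 'tcp_rot': array([-3.13986691e+00, -2.13838128e-04,  2.73849651e-01]), 'ft_force': array([1.52691829, 0.43807622, 0.11765622]), 'torque': array([-0.03585448, -0.06065314,  0.01076917]), 'grasp_force': 0.0, 'opening': 0.08545561112404748}
```

View pics/top1.png

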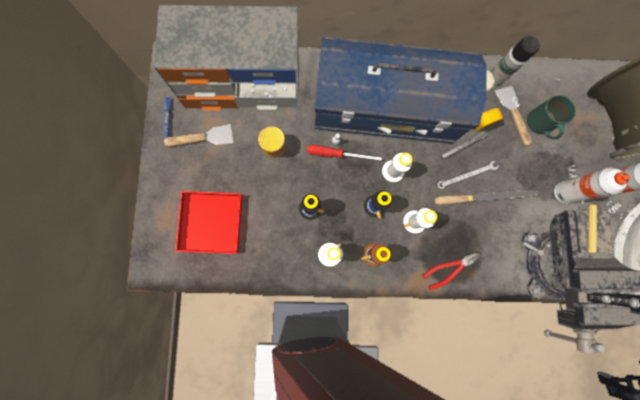

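View pics/side1.png

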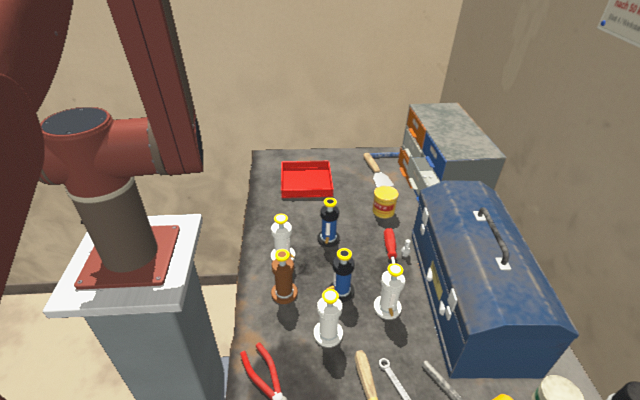

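The blue-barrel, black-collar candidates are at top (311,205)/side (330,222) and top (380,203)/side (344,272). Both fit. The other look-alikes are brown (top 376,254) and white (top 330,254; 398,165; 420,220), so I'll leave those alone. The red tray is at top (210,222).

```bash
python3 - <<'E'
from h import *
c=np.load("side.npz");cv2.imwrite("pics/crop.png",cv2.resize(c["im"][180:350,250:420,::-1],None,fx=3.5,fy=3.5,interpolation=2))
def knobs(n):
    z=np.load(n+".npz");im,P=z["im"],z["P"];hsv=cv2.cvtColor(im,cv2.COLOR_RGB2HSV)
    m=((hsv[...,0]>20)&(hsv[...,0]<35)&(hsv[...,1]>150)&(hsv[...,2]>120)&(P[...,2]>.11)&(P[...,2]<.16)).astype(np.uint8)
    k,l,s,ce=cv2.connectedComponentsWithStats(m)
    for i in range(1,k):
        if s[i,4]<25: continue
        # fill hull so the (possibly white) centre counts
        Q=P[l==i]; ctr=cv2.minEnclosingCircle(Q[:,:2].astype(np.float32))
        print(n,ce[i].round(),s[i,4],"med",np.nanmedian(Q,0).round(4),"mid",((np.nanmax(Q,0)+np.nanmin(Q,0))/2).round(4),"max z",Q[:,2].max().round(4),"circ",np.round(ctr[0],4),round(ctr[1],4))
for n in("top","side"):
    knobs(n)
    z=np.load(n+".npz");im,P=z["im"].astype(int),z["P"]
    m=(im[...,0]>130)&(im[...,1]<60)&(im[...,2]<60)&(P[...,1]>.2)&(P[...,2]<.05)
    Q=P[m]; r=Q[Q[:,2]>.022]
    print("tray",cv2.minAreaRect(r[:,:2].astype(np.float32)),Q[:,2].max(), np.median(Q[Q[:,2]<.012],0))
E
```

```text
top [406. 159.] 45 med [ 0.622  -0.2061  0.1358] mid [ 0.6258 -0.2025  0.136 ] max z 0.1407 circ [ 0.6263 -0.203 ] 0.0157
top [384. 198.] 106 med [ 0.5258 -0.1492  0.1333] mid [ 0.5253 -0.1493  0.1326] max z 0.1371 circ [ 0.5254 -0.1496] 0.0157
top [311. 201.] 110 med [0.5119 0.0282 0.134 ] mid [0.5116 0.0283 0.1331] max z 0.1377 circ [0.5119 0.0282] 0.0159
top [431. 216.] 50 med [ 0.4839 -0.2641  0.1357] mid [ 0.4844 -0.2605  0.1355] max z 0.1395 circ [ 0.4844 -0.2608] 0.0156
top [383. 253.] 106 med [ 0.3923 -0.1461  0.1349] mid [ 0.391  -0.1461  0.1348] max z 0.1407 circ [ 0.391 -0.147] 0.0161
tray ((0.4632566571235657, 0.2958410978317261), (0.159392848610878, 0.1569346934556961), 89.3961181640625) 0.03585179429800667 [0.49917188 0.28073857 0.00411238]
side [330. 202.] 76 med [0.5111 0.0254 0.133 ] mid [0.512  0.0307 0.1312] max z 0.1365 circ [0.5122 0.0309] 0.0167
side [281. 220.] 40 med [ 0.3896 -0.036   0.1333] mid [ 0.3895 -0.0301  0.1327] max z 0.136 circ [ 0.389  -0.0273] 0.0169
side [282. 255.] 104 med [ 0.392  -0.1499  0.1341] mid [ 0.3929 -0.1448  0.1322] max z 0.1374 circ [ 0.3913 -0.1447] 0.0165
side [344. 254.] 109 med [ 0.5256 -0.1524  0.1322] mid [ 0.5257 -0.1469  0.1302] max z 0.1348 circ [ 0.5262 -0.1468] 0.0161
side [395. 270.] 77 med [ 0.6235 -0.2072  0.1339] mid [ 0.6261 -0.201   0.1317] max z 0.1369 circ [ 0.6266 -0.2005] 0.0163
side [330. 297.] 86 med [ 0.4848 -0.2652  0.1337] mid [ 0.4848 -0.2582  0.132 ] max z 0.1373 circ [ 0.485  -0.2583] 0.0159
tray ((0.4644787609577179, 0.29941266775131226), (0.16567641496658325, 0.15380220115184784), 89.74758911132812) 0.03263442813807271 [0.46442922 0.36084058 0.00497191]
```

View pics/crop.png

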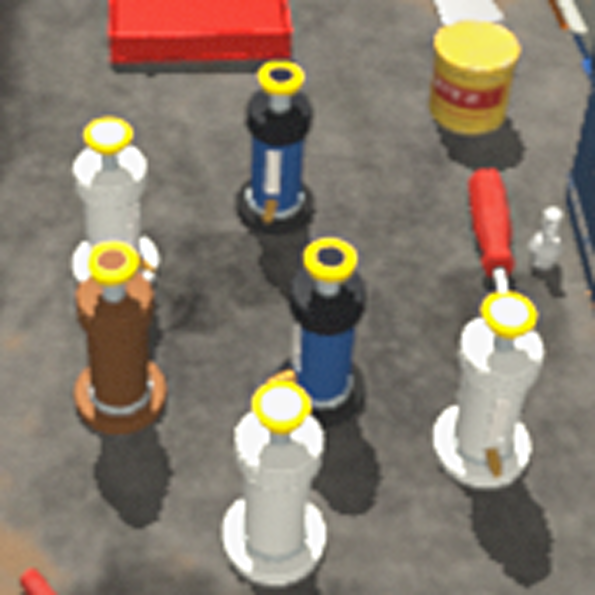

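The crop confirms two blue dispensers with black collars: D1 at about (0.512, 0.029) and D2 at about (0.526, -0.148). Knob tops are at 0.135, as given. The tray centre is at about (0.464, 0.297). Next I'll try D2 with shut fingers.

```bash
cat >> h.py <<'E'
from math import pi
D1=np.array([.512,.0293]); D2=np.array([.5256,-.148]); TR=np.array([.4638,.2975])
def fz(n=10):
    a=[]
    for _ in range(n): hold(.02); a.append(observe()["ft_force"])
    return np.mean(a,0)
def tryit(D,yaw):
    move_l([*D,.142],.15)
    f0=fz(); 
    for z in (.133,.130,.1265):
        s=move_l([*D,z],.03,max_force=14); o=observe(); print(s,o["eef_pos"].round(4),(fz(5)-f0).round(2))
    return f0
E
python3 - <<'E'
from h import *
gripper_to(0,20)
for y in (0,.27,pi/2,-pi/2,-pi/4,pi/4):
    print(y,[None if (q:=inverse_kinematics([*d,z],[pi,0,y])) is None else q.round(2) for d,z in((D2,.2),(D1,.07),(TR,.07))])
movep([*D2,.20],[pi,0,0])
print(observe()["eef_pos"],observe()["opening"])
tryit(D2,0)
print(observe()["time_s"])
E
```

```text
0 [array([-0.42,  0.06,  1.77, -0.  ,  1.32,  1.15]), array([-0.1 ,  0.14,  1.95, -0.  ,  1.06,  1.47]), array([ 0.43,  0.22,  1.85, -0.  ,  1.07,  2.  ])]
0.27 [array([-0.42,  0.06,  1.77, -0.  ,  1.32,  0.88]), array([-0.1 ,  0.14,  1.95, -0.  ,  1.06,  1.2 ]), array([ 0.43,  0.22,  1.85, -0.  ,  1.07,  1.73])]
1.5707963267948966 [array([-0.42,  0.06,  1.77,  0.  ,  1.32, -0.42]), array([-0.1 ,  0.14,  1.95, -0.  ,  1.06, -0.1 ]), array([ 0.43,  0.22,  1.85, -0.  ,  1.07,  0.43])]
-1.5707963267948966 [None, None, None]
-0.7853981633974483 [array([-0.42,  0.06,  1.77, -0.  ,  1.32,  1.94]), array([-0.1 ,  0.14,  1.95, -0.  ,  1.06,  2.26]), None]
0.7853981633974483 [array([-0.42,  0.06,  1.77, -0.  ,  1.32,  0.37]), array([-0.1 ,  0.14,  1.95, -0.  ,  1.06,  0.69]), array([ 0.43,  0.22,  1.85, -0.  ,  1.07,  1.21])]
[ 0.52552746 -0.14883253  0.20007914] 0.00013271609945845358
False [ 0.5254 -0.1479  0.1327] [ 0.32  0.09 -0.19]
False [ 0.5255 -0.148   0.1298] [-0.05 -0.07 -0.24]
False [ 0.5254 -0.1479  0.1262] [ 0.05 -0.28 -0.31]
4.8583
```

```bash
python3 - <<'E'
from h import *
im,P=cloud("side"); print(observe()["eef_pos"])
cv2.imwrite("pics/c2.png",cv2.resize(im[180:320,260:430,::-1],None,fx=3.5,fy=3.5,interpolation=2))
E
```

```text
[ 0.52549904 -0.14795719  0.12635825]
```

View pics/c2.png

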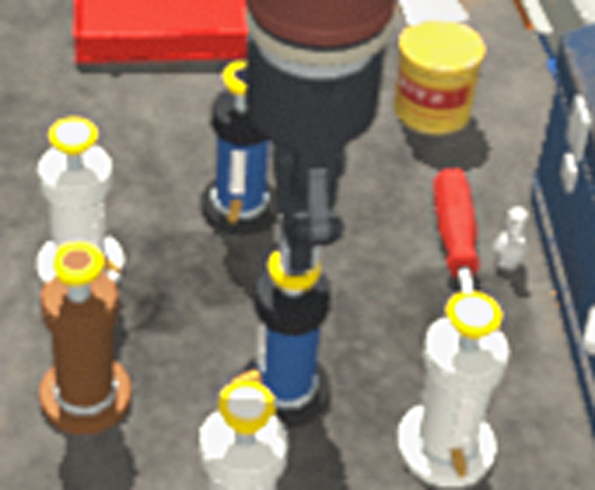

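D2's knob (crop 295,270) is in contact and part-way down, with no stiffness at about 9 mm, so it looks sound. I'll go on with a force guard, because a blocked plunger would trip 8 N well before 17 mm, then try D1.

```bash
python3 - <<'E'
from h import *
f0=observe()["ft_force"]
for z in (.1225,.119,.1155,.111):
    s=move_l([*D2,z],.03,max_force=7 if z>.115 else 15); o=observe(); print(s,o["eef_pos"].round(4),fz(5).round(2))
    if s: break
else: pass
move_l([*D2,.20],.2)
im,P=cloud("side"); hsv=cv2.cvtColor(im,cv2.COLOR_RGB2HSV)
m=(hsv[...,0]>20)&(hsv[...,0]<35)&(hsv[...,1]>150)&(np.hypot(P[...,0]-D2[0],P[...,1]-D2[1])<.03)&(P[...,2]>.09)
print("D2 knob",m.sum(),np.median(P[m],0),P[m].max(0),P[m].min(0))
movep([*D1,.20],[pi,0,0]); 
tryit(D1,0)
print(observe()["time_s"])
E
```

```text
False [ 0.5254 -0.1479  0.1222] [-0.28 -0.18 -0.64]
False [ 0.5254 -0.1479  0.1187] [-0.21  0.   -0.12]
False [ 0.5254 -0.1479  0.1152] [-0.26 -0.03  0.34]
True [ 0.5266 -0.1485  0.1131] [ 1.63 -0.95  3.7 ]
D2 knob 129 [ 0.52515616 -0.15216056  0.11201139] [ 0.54222471 -0.12311759  0.11484071] [ 0.51015461 -0.16463664  0.10305581]
False [0.5118 0.0294 0.1327] [-0.14 -0.14 -0.03]
False [0.5121 0.0293 0.13  ] [-0.04  0.25  0.91]
False [0.5121 0.0293 0.1267] [-0.42  0.41  3.75]
9.5667
```

D2 is home: its knob dropped by about 20 mm. D1 stiffens, so D1 is the blocked one. I'll press it to about 10.5 mm, back off, then grip its collar.

```bash
python3 - <<'E'
from h import *
s=move_l([*D1,.1243],.03,max_force=12); print(s,observe()["eef_pos"].round(4),fz(8).round(2))
move_l([*D1,.20],.2)
im,P=cloud("side"); hsv=cv2.cvtColor(im,cv2.COLOR_RGB2HSV)
for D in(D1,D2):
    m=(hsv[...,0]>20)&(hsv[...,0]<35)&(hsv[...,1]>150)&(np.hypot(P[...,0]-D[0],P[...,1]-D[1])<.035)&(P[...,2]>.09)
    print("knob",m.sum(),np.median(P[m],0))
gripper_to(.085)
move_l([*D1,.072],.15,max_force=15)
print(observe()["eef_pos"])
gripper_to(.03,40)
o=observe(); print(o["opening"],o["grasp_force"],o["eef_pos"])
im,_=cloud("side"); cv2.imwrite("pics/c3.png",cv2.resize(im[140:320,260:430,::-1],None,fx=3,fy=3,interpolation=2))
print(o["time_s"])
E
```

```text
False [0.5122 0.0293 0.1248] [-1.29  0.42  5.45]
knob 79 [0.51305946 0.02602049 0.13127036]
knob 126 [ 0.52429867 -0.15376652  0.11183233]
[0.51281375 0.02924963 0.07291411]
0.046639241756892165 40.81978261470795 [0.51284981 0.02947084 0.07305105]
12.75
```

View pics/c3.png

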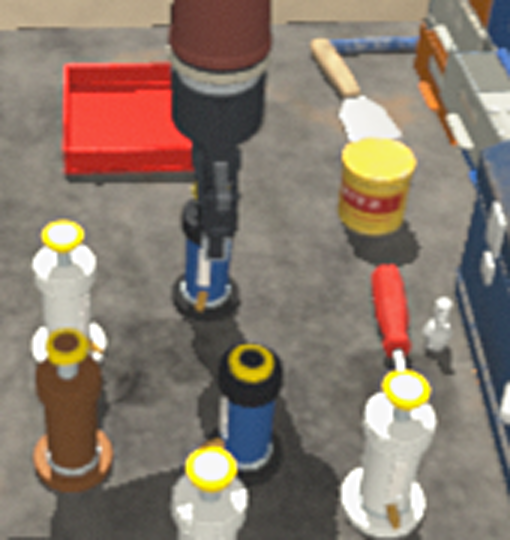

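D1 is gripped on its collar (crop 205,215) with its knob back up, and D2's knob is down on its collar (crop 250,365). Now I'll carry D1 to the tray.

```bash
python3 - <<'E'
from h import *
z0=observe()["eef_pos"][2]
move_l([*D1,z0+.09],.12)
move_l([*TR,z0+.09],.15)
o=observe();print(o["opening"],o["grasp_force"],o["eef_pos"])
move_l([*TR,z0+.012],.1)
s=move_l([*TR,z0+.001],.02,max_force=6); o=observe(); print(s,o["eef_pos"]-[0,0,z0])
gripper_to(.085); hold(.3)
move_l([*TR,.21],.12)
move_l([TR[0],.12,.25],.25); hold(.5)
for n in("side","top"):
    im,P=cloud(n); hsv=cv2.cvtColor(im,cv2.COLOR_RGB2HSV)
    save(im,n+"2.png")
    for D in(TR,D2):
        m=(hsv[...,0]>20)&(hsv[...,0]<35)&(hsv[...,1]>150)&(np.hypot(P[...,0]-D[0],P[...,1]-D[1])<.04)&(P[...,2]>.09)
        if m.any(): print(n,"knob",m.sum(),np.median(P[m],0))
print(observe()["time_s"])
E
```

```text
0.04658339541532265 41.603742241859436 [0.46401225 0.29688167 0.16301275]
True [0.46422951 0.29777728 0.00399329]
side knob 25 [0.45603284 0.2914525  0.13479969]
side knob 122 [ 0.52334155 -0.15353553  0.11146746]
top knob 117 [ 0.52461142 -0.14843835  0.11318217]
20.5833
```

View pics/side2.png

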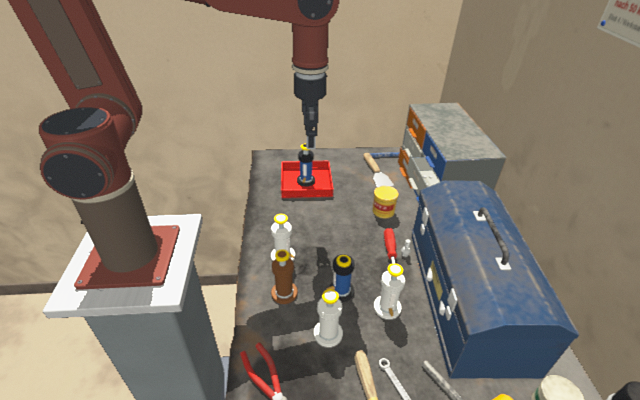

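The picture shows D1 upright in the red tray (306,168), D2 standing in place with its knob down (344,262), and the gripper clear of everything. I'll hand it in.

```bash
python3 -c "
from h import *
print(job_done())"
```

```text
the job is handed in; nothing more can be done
None
```

I handed the job in at about 21 s: the blocked dispenser (the one nearer the tray) was pressed about 10 mm and stands upright in the reject tray, and the sound one is pressed fully home where it stood; no verdict came back.

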